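Find the fuller refill tub for the empty dispenser

ROBOT

A 7-joint arm with a two-finger parallel gripper is mounted at the origin on the work surface. World frame = base frame: x ahead of the robot, y to its left, z up, the work surface at z = 0. Lengths are in mm, angles in rad, forces in N, time in s.
With the tool pointing down it reaches from about 400 to 875 mm from the base axis. Payload 4.4 kg.
Tool frame: the origin (TCP) lies midway between the tips of the shut fingers; the grasp point (between the pads) lies 19 mm behind it; z points along the fingers, y is the line along which they close (so a half turn about z gives the same grasp; the last joint's range is limited). The gripper opens to 85 mm and grips with 20 to 120 N. Pads are 22 mm wide; open, the fingers measure 114 mm over their backs; the gripper's body (76 mm by 85 mm) begins 54 mm behind the grasp point. The pads swing forward as they close: fully open they stand 13 mm farther back than shut.
Start: joints at [-1.218, 0.628, 0.038, 1.517, -0.027, 0.996, -0.02], TCP at [264.31, 593.85, 231.313] pointing down, gripper open.
Joint ranges: [-3.06, 3.06], [-0.37, 2.12], [-1.25, 1.32], [0.18, 2.47], [-1.1, 4.24], [0.23, 1.98], [-2.94, 2.94]. Speed limits (rad/s): [2.57, 2.57, 3.14, 3.14, 3.14, 3.14, 3.14].

INTERFACE

Orientations are given as [roll, pitch, yaw] about the fixed x, y, z axes, in that order (R = Rz(yaw) Ry(pitch) Rx(roll)).
In Python, from cell import telemetry, eyes, ctrl, finder gives the robot as it stands.
- The arm moves only by the tool move_arm, never from a script. Its argument "steps" is a list of rows, each a list of 7 numbers: the turn, a rotation vector about the world's x, y, z in degrees, then the shift along the world's x, y, z in m, then the finger opening in m, from 0 to 0.0854. A call has 1 to 5 rows; each row shifts and turns the commanded pose from where the row before left it; what a row does not reach is not made up. A row lasts 1/10 s, in which the tool goes at most 50 mm and 8.59 degrees, less where a joint would pass 70% of its speed; a pose out of reach is approached as far as the arm can. A call with a gripper value outside its range is refused whole. The fingers move at their own pace and stop on an object; the grip force is fixed at half the most. Time passes only in rows, so rows that do not move let the fingers close. It gives the time, the measured TCP pose, the force, the opening and the grip force at its end, in the units of the state.
- telemetry.read_state(): the state, without advancing time (a new reading comes with each control period).
- eyes.get_image(name): name is "scene" or "side" or "wrist"; returns (picture, depth): 400x640x3 uint8, blue, green, red; 400x640 float32, mm along the optical axis (not along the pixel's ray), 0 where there is no reading.
- eyes.calibration(name): a dict with "fx", "fy", "cx", "cy" (pixels), "position" and "attitude" of the camera in the world. Camera axes: x right, y down, z forward; pixel columns grow to the right and rows downward; lengths in mm; the calibration is good to about 2 mm. The wrist camera is an equidistant fisheye: a pixel r from the principal point sees the ray r / f radians off the axis. A picture is of the moment at which its call begins: read the wrist's pose just before it. calibration takes no time and is no camera call; for the wrist camera it gives the pose at the moment of the call.
- ctrl.finish_job(): hands the job in; it is judged then, once.
Trained networks look in the newest picture that a camera, given by its name, has taken for a name from the list of things; names that differ only in an ending like _2 or _b are one class to them, and where a whole thing is asked for, a point or a joint stands for the part that bears it (a point fixed in the world has none). Each returns a list of dicts, best first, with "confidence" (0 to 1); they miss things now and then, are a little off and sometimes report something else, mostly with a low value. They report only what shows in the picture. A call takes as long as a camera call. They do not tell look-alikes from the thing itself.
- finder.boxes_of(camera, name): "location" ([x, y, z] in mm, in the coordinates of the camera as it stood for that picture, good to about 4 mm: the middle of the surface that is visible of it).
- finder.cut_out(camera, name): "mask" (400x640 bool, what is visible of it).
- finder.pinpoint(camera, name): "location" ([x, y, z] in mm, in the coordinates of the camera as it stood for that picture, good to about 4 mm: a listed point, or the origin of a listed thing).
The state is a dict: "clock": time; "qpos": joint angles; "qd": joint speeds; "tau": joint torques, N m; "eef_pos": TCP position; "tool_rot": TCP orientation; "force": force on the tool from outside, world axes, zero at the start; "torque": the same for the moment, N m; "width": finger opening in mm; "gripper_force": force on a finger pad.
Only numpy, scipy, OpenCV 4.12 (cv2) and the standard library are available. Lean on these libraries where they do the work, as an engineer would, in place of code of your own. Each camera call takes 0.05 s, during which the arm holds its last target. There are 200 camera calls.

TASK

The soap dispenser is empty, and of the two tall white refill tubs, one with a round body and one with a square body, one is nearly used up. Lift the round tub clear of the glass shelf to feel its weight and put it down again, then lift the square tub likewise; stand the heavier of the two upright in the middle of the round coaster, with the lighter one standing where you found it. Set the tubs down rather than dropping them, and leave the chrome dispenser undisturbed.

Things in the scene. Friction and masses are not known exactly. Their poses are not given: they have to be found in the camera images.
- round_tub: closed white plastic refill tub with a twist cap and a round body of 56 mm diameter; 110 mm tall, of which the top 34 mm is a round ribbed cap of 58 mm diameter, centred. Origin: centre of the underside, z up. Stands loose on the glass shelf (its top is 30 mm above the work surface). Weighs 0.09-0.13 kg (nearly used up) or 0.33-0.44 kg (full): always one tub of each, told only by lifting
- square_tub: closed white plastic refill tub with a twist cap and a square body, 52 x 52 mm (sides along x, y; corners jut out below the cap); 110 mm tall, of which the top 34 mm is a round ribbed cap of 58 mm diameter, centred. Origin: centre of the underside, z up. Stands loose on the glass shelf (its top is 30 mm above the work surface). Weighs 0.09-0.13 kg (nearly used up) or 0.33-0.44 kg (full): always one tub of each, told only by lifting
- coaster: round ceramic coaster, 100 mm diameter, 10 mm thick, fixed flat on the glass shelf (a square tile of like size lies farther back and is not meant). Origin: centre of its underside, z up; its top is 10 mm above the origin
- dispenser: empty chrome push dispenser, loose, upright near the far edge of the glass shelf: body 64 mm diameter, 157 mm tall with its pump head, whose spout reaches about 50 mm out along its -x. Origin: centre of the underside, z up
Not all that is in view belongs to the job. What is shaped like the square_tub but pink is not meant.

How it is judged:
By the outcome, as a careful person would: the job done as asked, in the order asked, and still so for the second after the job is handed in, with the robot touching nothing.
It also fails if it takes over 72 s, if anything falls off the work surface, if the arm or the gripper's body presses on something with over 40 N, if the wrist force passes 120 N, or if a joint passes its speed limit or range.

## Working session

There is one attempt and no reset: what is moved stays moved. The work goes in short steps, Python scripts to look and compute and a tool call to move; the robot and the scene stay as the last step left them, time stands still between calls to the robot, and variables do not carry over. Pictures are saved under pics/ and viewed, at most 10 in all, crops included, and the job is handed in when it is done.

Besides the shell and the picture viewer there is one more tool, called after ">>>" by a JSON object that holds its "api" and its "payload", one argument or row to a line. move_arm: Moves the arm, as the interface text tells. Its arguments: {"type":"object","properties":{"steps":{"type":"array"}},"required":["steps"]}

```bash
mkdir -p pics; cat > h.py <<'E'
import numpy as np, cv2
from cell import telemetry, eyes, ctrl, finder
from scipy.spatial.transform import Rotation as R
def pose(c):
    a=np.array(c["attitude"],float)
    M=a if a.shape==(3,3) else R.from_euler('xyz',a).as_matrix()
    return M,np.array(c["position"],float)
def w(c,p):
    M,t=pose(c); return M@np.array(p,float)+t
def cloud(c,d):
    v,u=np.mgrid[:400,:640]
    P=np.stack([(u-c["cx"])/c["fx"]*d,(v-c["cy"])/c["fy"]*d,d],-1)
    M,t=pose(c); return P@M.T+t
E
python3 - <<'E'
from h import *
print(telemetry.read_state())
ims=[]
for n in("scene","side"):
    c=eyes.calibration(n); print(n,c)
    im,d=eyes.get_image(n); cv2.imwrite(f"pics/{n}0.png",im); np.save(n+"d.npy",d)
    for o in("round_tub","square_tub","coaster","dispenser"):
        for r in finder.pinpoint(n,o): print(o,round(r["confidence"],2),w(c,r["location"]).round(0))
E
```

```text
{'clock': 0.0, 'qpos': array([-1.21781998,  0.62936778,  0.03845417,  1.51835617, -0.02702901,
        0.99628172, -0.01997822]), 'qd': array([ 0.00016767, -0.00154956, -0.00174317,  0.0017096 ,  0.00071101,
       -0.00081613,  0.00046007]), 'tau': array([ 1.21735051e-03, -5.63420641e+01,  1.22640934e+00, -1.93448746e+01,
        1.09544961e-02,  1.04330099e-02,  7.35781441e-06]), 'eef_pos': array([264.03974802, 593.2820072 , 230.37904803]), 'tool_rot': array([-3.13969783e+00,  8.65199435e-06,  2.72281269e+00]), 'force': array([-0.65452484,  1.33558012, -1.04019257]), 'torque': array([0.03435058, 0.01188089, 0.01473848]), 'gripper_force': 0.0, 'width': 85.46896734276643}
scene {'fx': 459.98858169842816, 'fy': 459.98858169842816, 'cx': 318.8385421587189, 'cy': 197.93935841285796, 'position': array([1389.81581269,   25.56814601, 1290.87515747]), 'attitude': array([-2.5442745 , -0.01320703,  1.51387685])}
round_tub 0.76 [ 576. -245.   34.]
square_tub 0.91 [597. 209.  29.]
square_tub 0.56 [256. 466.  -2.]
coaster 0.77 [552.   6.  28.]
dispenser 0.84 [765. 112.  31.]
side {'fx': 371.1874647511662, 'fy': 371.1874647511662, 'cx': 325.20212257434054, 'cy': 200.15840176881863, 'position': array([ 224.5867682 , -644.60746808,  936.81829786]), 'attitude': array([-2.41566359,  0.01674578, -0.39975365])}
round_tub 0.7 [ 579. -248.   33.]
square_tub 0.89 [259. 462.   1.]
square_tub 0.69 [600. 205.  35.]
coaster 0.73 [553.   4.  33.]
dispenser 0.93 [764. 109.  32.]
```

View pics/scene0.png

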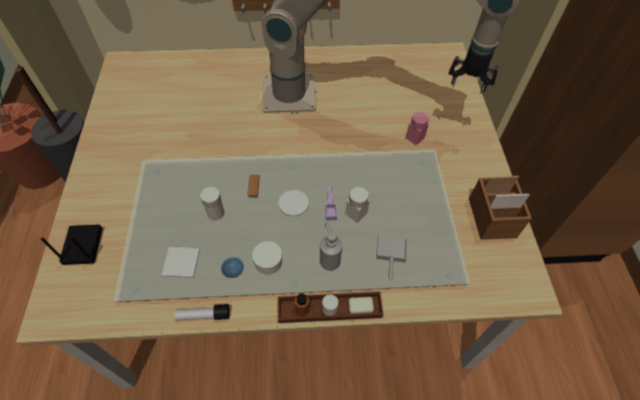

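View pics/side0.png

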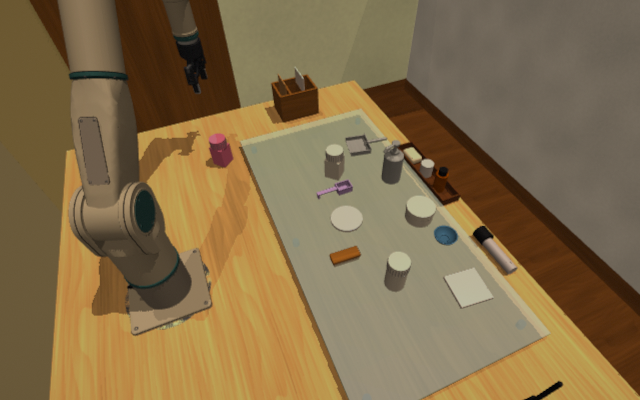

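```bash
python3 - <<'E'
from h import *
for n in("scene","side"):
    c=eyes.calibration(n); P=cloud(c,np.load(n+"d.npy")); v=np.load(n+"d.npy")>0
    for nm,(x,y),z,rr in(("round",(577,-246),(132,146),42),("square",(598,207),(132,146),42),("coaster",(552,5),(36,46),65),("disp",(765,110),(100,200),70)):
        m=v&(np.hypot(P[...,0]-x,P[...,1]-y)<rr)&(P[...,2]>z[0])&(P[...,2]<z[1])
        q=P[m]
        if len(q)>5:
            cc,r=cv2.minEnclosingCircle(q[:,:2].astype(np.float32)); print(n,nm,len(q),np.round(cc),round(r,1),np.median(q,0).round(1),q.min(0).round(),q.max(0).round())
    q=P[v&(P[...,2]>45)&(P[...,0]>380)&(P[...,0]<860)&(abs(P[...,1])<420)]
    # occupancy, 20 mm cells: max height
    H=np.zeros((24,42),int)
    np.maximum.at(H,(((q[:,0]-380)//20).astype(int),((q[:,1]+420)//20).astype(int)),q[:,2].astype(int))
    if n=="scene": [print(380+20*i,' '.join('%3d'%k for k in r)) for i,r in enumerate(H) if r.any()]
E
```

```text
scene round 252 [ 576. -246.] 31.4 [ 578.8 -246.5  139. ] [ 545. -274.  133.] [ 607. -218.  146.]
scene square 253 [601. 208.] 31.2 [601.  205.7 140.1] [573. 178. 132.] [630. 234. 146.]
scene coaster 571 [553.   6.] 61.2 [552.9   5.   40.5] [502. -47.  36.] [614.  59.  46.]
scene disp 521 [760. 107.] 40.4 [776.8 106.5 140.3] [722.  79. 100.] [800. 141. 193.]
440   0   0   0   0   0   0   0   0   0   0   0   0   0   0  63  60   0   0   0   0   0   0   0   0   0   0   0   0   0   0   0   0   0   0   0   0   0   0   0   0   0   0
460   0   0   0   0   0   0   0   0   0   0   0   0   0  55  64  62   0   0   0   0   0   0   0   0   0   0   0   0   0   0   0   0   0   0   0   0   0   0   0   0   0   0
480   0   0   0   0   0   0   0   0   0   0   0   0   0  55  64  61   0   0   0   0   0   0   0   0   0   0   0   0   0   0   0   0   0   0   0   0   0   0   0   0   0   0
500   0   0   0   0   0   0   0   0   0   0   0   0   0  60  64  62   0   0   0   0  45  47   0   0   0   0  52  58   0   0   0   0   0   0   0   0   0   0   0   0   0   0
520   0   0   0   0   0   0   0   0   0   0   0   0
[... 2197 characters left out ...]
  0   0   0   0   0   0   0   0   0   0   0   0   0   0   0   0   0   0   0   0   0   0   0   0   0   0   0   0   0   0   0   0  62  61   0   0   0   0   0   0
840   0   0   0   0   0   0   0   0   0   0   0   0   0   0   0   0   0   0   0   0   0   0   0   0   0   0   0   0   0   0   0   0   0   0  56  58   0   0   0   0   0   0
side round 389 [ 578. -250.] 29.6 [ 576.7 -250.5  139.2] [ 548. -278.  132.] [ 607. -221.  143.]
side square 186 [600. 202.] 29.4 [598.7 200.4 138.8] [571. 173. 132.] [628. 231. 144.]
side coaster 615 [552.   2.] 51.5 [5.518e+02 3.000e-01 3.900e+01] [502. -50.  36.] [601.  51.  44.]
side disp 442 [761. 101.] 42.2 [758.1  95.2 137.9] [720.  73. 100.] [802. 136. 189.]
```

The side and scene views agree:

| Thing | Scene pixel | Position (mm) | Top height (mm) |
|---|---|---|---|
| Round tub | (212,203) | (577,-248) | about 140 |
| Square tub | (358,203) | (600,205) | about 140 |
| Coaster | (293,203) | (552,4) | 40 |
| Dispenser | (330,250) | not used for moves | — |

The pink look-alike at (418,127) is to be ignored. I'm moving to the round tub now.

>>> {"api": "move_arm", "payload": {
  "steps": [
    [0,0,-8,0.017,-0.046,0.004,0.085],
    [0,0,-8,0.017,-0.046,0.004,0.085],
    [0,0,-8,0.017,-0.046,0.004,0.085],
    [0,0,-8,0.017,-0.046,0.004,0.085],
    [0,0,-8,0.017,-0.046,0.004,0.085]
  ]
}}

```text
clock: 1.0
eef_pos: [349.8, 362.1, 251.7]
tool_rot: [3.141, -0.0, 2.019]
force: [0.9, -0.4, 0.1]
width: 85.3
gripper_force: 0.0
```

>>> {"api": "move_arm", "payload": {
  "steps": [
    [0,0,-8,0.017,-0.046,0,0.085],
    [0,0,-8,0.017,-0.046,0,0.085],
    [0,0,-8,0.017,-0.046,0,0.085],
    [0,0,-2,0.017,-0.046,0,0.085],
    [0,0,0,0.017,-0.046,0,0.085]
  ]
}}

```text
clock: 1.5
eef_pos: [434.8, 132.3, 251.7]
tool_rot: [3.141, -0.001, 1.571]
force: [1.5, -0.7, 0.9]
width: 84.7
gripper_force: 0.0
```

>>> {"api": "move_arm", "payload": {
  "steps": [
    [0,0,0,0.017,-0.046,0,0.085],
    [0,0,0,0.017,-0.046,0,0.085],
    [0,0,0,0.017,-0.046,0,0.085],
    [0,0,0,0.017,-0.046,0,0.085],
    [0,0,0,0.017,-0.046,0,0.085]
  ]
}}

```text
clock: 2.0
eef_pos: [519.9, -98.0, 251.6]
tool_rot: [3.141, -0.0, 1.571]
force: [1.3, 0.4, -0.2]
width: 85.2
gripper_force: 0.0
```

>>> {"api": "move_arm", "payload": {
  "steps": [
    [0,0,0,0.014,-0.038,0,0.085],
    [0,0,0,0.014,-0.038,0,0.085],
    [0,0,0,0.014,-0.037,0,0.085],
    [0,0,0,0.015,-0.037,-0.03,0.085],
    [0,0,0,0,0,-0.02,0.085]
  ]
}}

```text
clock: 2.5
eef_pos: [576.6, -253.3, 200.4]
tool_rot: [3.14, 0.005, 1.564]
force: [-0.3, 1.1, -0.4]
width: 84.9
gripper_force: 0.0
```

```bash
cat >> h.py <<'E'
def look(fn,names):
    c=eyes.calibration("wrist"); im,d=eyes.get_image("wrist"); cv2.imwrite(fn,im)
    v,u=np.mgrid[:400,:640]; x=(u-c["cx"])/c["fx"]; y=(v-c["cy"])/c["fy"]; r=np.hypot(x,y)+1e-9
    k=np.tan(np.minimum(r,1.5))/r
    M,t=pose(c); P=np.stack([x*k*d,y*k*d,d],-1)@M.T+t; P[d<=0]=np.nan
    for o in names:
        for q in finder.pinpoint("wrist",o): print(o,round(q["confidence"],2),w(c,q["location"]).round(1))
    return im,P
def cap(P,x,y,z=(130,148)):
    m=(np.hypot(P[...,0]-x,P[...,1]-y)<45)&(P[...,2]>z[0])&(P[...,2]<z[1])
    q=P[m]; cc,r=cv2.minEnclosingCircle(q[:,:2].astype(np.float32)); print(len(q),np.round(cc,1),round(r,1),np.median(q,0).round(1))
E
python3 - <<'E'
from h import *
print(telemetry.read_state()["eef_pos"])
im,P=look("pics/w1.png",["round_tub"]); cap(P,577,-248)
E
```

```text
[ 576.58707722 -253.29863123  200.44865999]
round_tub 0.87 [ 574.9 -248.7   32.1]
5305 [ 576.2 -246.5] 30.0 [ 576.2 -244.4  141.1]
```

View pics/w1.png

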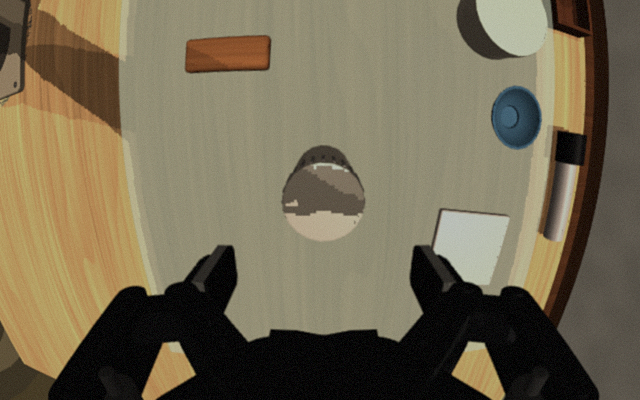

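The wrist view shows the round cap centred between the fingers at about (322,200). Its measured centre is (576,-247), so I'm descending.

>>> {"api": "move_arm", "payload": {
  "steps": [
    [0,0,0,0,0,-0.03,0.085],
    [0,0,0,0,0,-0.03,0.085],
    [0,0,0,0,0,-0.02,0.085],
    [0,0,0,0,0,-0.015,0.085],
    [0,0,0,0,0,0,0.085]
  ]
}}

```text
clock: 3.1
eef_pos: [575.7, -244.7, 105.3]
tool_rot: [-3.139, -0.002, 1.572]
force: [-0.2, -0.1, -0.1]
width: 85.0
gripper_force: 0.0
```

>>> {"api": "move_arm", "payload": {
  "steps": [
    [0,0,0,0,0,0,0.05],
    [0,0,0,0,0,0,0.05],
    [0,0,0,0,0,0,0.05],
    [0,0,0,0,0,0,0.05],
    [0,0,0,0,0,0,0.05]
  ]
}}

```text
clock: 3.6
eef_pos: [577.2, -246.6, 108.4]
tool_rot: [3.139, 0.001, 1.571]
force: [-1.8, -0.4, 5.7]
width: 56.3
gripper_force: 63.8
```

>>> {"api": "move_arm", "payload": {
  "steps": [
    [0,0,0,0,0,0.01,0.05],
    [0,0,0,0,0,0.015,0.05],
    [0,0,0,0,0,0.02,0.05],
    [0,0,0,0,0,0,0.05],
    [0,0,0,0,0,0,0.05]
  ]
}}

```text
clock: 4.1
eef_pos: [576.6, -246.2, 152.0]
tool_rot: [3.14, 0.0, 1.571]
force: [-1.2, -0.3, -3.9]
width: 56.8
gripper_force: 64.9
```

>>> {"api": "move_arm", "payload": {
  "steps": [
    [0,0,0,0,0,0,0.05],
    [0,0,0,0,0,0,0.05]
  ]
}}

```text
clock: 4.3
eef_pos: [575.7, -245.8, 150.3]
tool_rot: [-3.14, -0.001, 1.571]
force: [0.2, 0.3, -3.4]
width: 56.5
gripper_force: 64.8
```

```bash
python3 - <<'E'
from h import *
f=[]
for i in range(4):
    im,P=look("pics/w2.png",[]); s=telemetry.read_state(); f.append(s["force"])
print(np.mean(f,0),np.std(f,0),s["eef_pos"],s["width"],s["tau"].round(2))
im,d=eyes.get_image("side"); cv2.imwrite("pics/s2.png",im[180:340,300:520])
c=eyes.calibration("side"); P=cloud(c,d); q=P[(d>0)&(np.hypot(P[...,0]-577,P[...,1]+247)<40)]
print(q.max(0))
E
```

```text
[ 0.02528926  0.19365849 -3.65104567] [0.53926488 0.32046921 0.14309706] [ 576.04792426 -246.06836749  150.75823466] 56.31972732207711 [-2.000e-02 -5.787e+01  6.500e+00 -1.689e+01  1.000e-02  2.000e-02
  0.000e+00]
[ 616.73747668 -207.43055808  595.1748097 ]
```

View pics/s2.png

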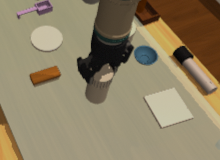

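The crop shows the round tub held off the shelf. It weighs about 3.65 N (0.37 kg), which makes it the full one. I'll set it down.

>>> {"api": "move_arm", "payload": {
  "steps": [
    [0,0,0,0,0,-0.02,0.05],
    [0,0,0,0,0,-0.015,0.05],
    [0,0,0,0,0,-0.006,0.05],
    [0,0,0,0,0,-0.002,0.05],
    [0,0,0,0,0,0,0.05]
  ]
}}

```text
clock: 5.05
eef_pos: [575.8, -246.1, 108.6]
tool_rot: [-3.141, -0.001, 1.571]
force: [-0.9, -0.3, -1.0]
width: 56.5
gripper_force: 65.0
```

>>> {"api": "move_arm", "payload": {
  "steps": [
    [0,0,0,0,0,-0.001,0.05],
    [0,0,0,0,0,-0.001,0.05],
    [0,0,0,0,0,0,0.05]
  ]
}}

```text
clock: 5.35
eef_pos: [576.0, -246.4, 108.5]
tool_rot: [3.141, -0.0, 1.571]
force: [-5.7, 2.8, 12.2]
width: 56.2
gripper_force: 66.5
```

>>> {"api": "move_arm", "payload": {
  "steps": [
    [0,0,0,0,0,0.002,0.05],
    [0,0,0,0,0,0,0.085],
    [0,0,0,0,0,0,0.085],
    [0,0,0,0,0,0,0.085],
    [0,0,0,0,0,0,0.085]
  ]
}}

```text
clock: 5.85
eef_pos: [576.5, -246.2, 108.2]
tool_rot: [3.141, 0.0, 1.571]
force: [0.7, 0.1, 0.0]
width: 84.9
gripper_force: 0.0
```

>>> {"api": "move_arm", "payload": {
  "steps": [
    [0,0,0,0,0,0.02,0.085],
    [0,0,0,0,0,0.04,0.085],
    [0,0,0,0,0,0.05,0.085],
    [0,0,0,0,0,0.04,0.085],
    [0,0,0,0,0.05,0,0.085]
  ]
}}

```text
clock: 6.35
eef_pos: [578.3, -206.6, 265.3]
tool_rot: [3.129, 0.011, 1.559]
force: [0.4, -0.2, -0.4]
width: 85.1
gripper_force: 0.0
```

>>> {"api": "move_arm", "payload": {
  "steps": [
    [0,0,0,0,0.048,0,0.085],
    [0,0,0,0,0.048,0,0.085],
    [0,0,0,0.004,0.048,0,0.085],
    [0,0,0,0.005,0.048,0,0.085],
    [0,0,0,0.005,0.048,0,0.085]
  ]
}}

```text
clock: 6.85
eef_pos: [590.3, 45.8, 258.5]
tool_rot: [3.141, -0.0, 1.571]
force: [1.6, -0.7, -0.2]
width: 85.0
gripper_force: 0.0
```

>>> {"api": "move_arm", "payload": {
  "steps": [
    [0,0,0,0.005,0.04,0,0.085],
    [0,0,0,0.005,0.04,0,0.085],
    [0,0,0,0,0.04,0,0.085],
    [0,0,0,0,0.04,0,0.085],
    [0,0,0,0,0,0,0.085]
  ]
}}

```text
clock: 7.35
eef_pos: [598.9, 212.8, 257.4]
tool_rot: [-3.14, -0.005, 1.581]
force: [-0.3, 1.1, -0.4]
width: 85.0
gripper_force: 0.0
```

```bash
python3 - <<'E'
from h import *
im,P=look("pics/w3.png",["square_tub"]); cap(P,600,205); print(telemetry.read_state()["eef_pos"])
m=(np.hypot(P[...,0]-600,P[...,1]-204)<48)&(P[...,2]>98)&(P[...,2]<112)
print(len(P[m]),P[m].min(0),P[m].max(0))
im,d=eyes.get_image("scene");c=eyes.calibration("scene");P=cloud(c,d);P[d<=0]=np.nan;cap(P,577,-247)
E
```

```text
square_tub 0.97 [259.7 466.6   1.5]
square_tub 0.72 [599.6 206.8  30.9]
3307 [598.5 207.3] 29.7 [598.4 208.5 141.1]
[599.94142327 205.00307301 257.8560353 ]
207 [562.59360592 202.41686238  98.23371688] [635.48402479 243.19419257 111.46032291]
265 [ 577.5 -245.6] 30.5 [ 580.7 -245.3  139.3]
```

View pics/w3.png

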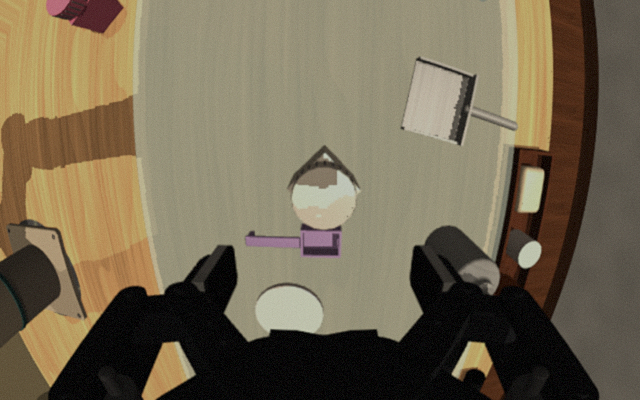

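The wrist view shows the square cap at (324,198) with body corners at (325,147), (288,188) and (361,190). The body is turned about 45°, so I'll turn the gripper 45° to close on its flats.

>>> {"api": "move_arm", "payload": {
  "steps": [
    [0,0,7.5,0,0.001,-0.01,0.085],
    [0,0,7.5,0,0,-0.01,0.085],
    [0,0,7.5,0,0,-0.01,0.085],
    [0,0,7.5,0,0,-0.01,0.085],
    [0,0,7.5,0,0,-0.01,0.085]
  ]
}}

```text
clock: 8.0
eef_pos: [600.8, 202.2, 208.2]
tool_rot: [-3.141, 0.001, 2.227]
force: [0.1, -0.2, -0.3]
width: 85.0
gripper_force: 0.0
```

>>> {"api": "move_arm", "payload": {
  "steps": [
    [0,0,7.5,0,0,0,0.085],
    [0,0,0,0,0,-0.03,0.085],
    [0,0,0,0,0,-0.03,0.085],
    [0,0,0,0,0,0,0.085]
  ]
}}

```text
clock: 8.4
eef_pos: [597.8, 201.5, 144.8]
tool_rot: [-3.134, -0.003, 2.353]
force: [-0.6, 0.3, 0.8]
width: 84.7
gripper_force: 0.0
```

>>> {"api": "move_arm", "payload": {
  "steps": [
    [0,0,0,0,0,0,0.085],
    [0,0,0,0,0,0,0.085]
  ]
}}

```text
clock: 8.6
eef_pos: [601.7, 204.3, 150.1]
tool_rot: [3.139, 0.002, 2.355]
force: [-0.0, -0.0, 0.2]
width: 84.8
gripper_force: 0.0
```

```bash
python3 - <<'E'
from h import *
im,P=look("pics/w4.png",[]); cap(P,600,205); s=telemetry.read_state(); print(s["eef_pos"],s["tool_rot"])
E
```

```text
8424 [598.5 206.6] 29.8 [596.2 209.  141. ]
[601.67945145 204.60341138 150.18611488] [3.13884914e+00 1.62835743e-03 2.35550357e+00]
```

View pics/w4.png

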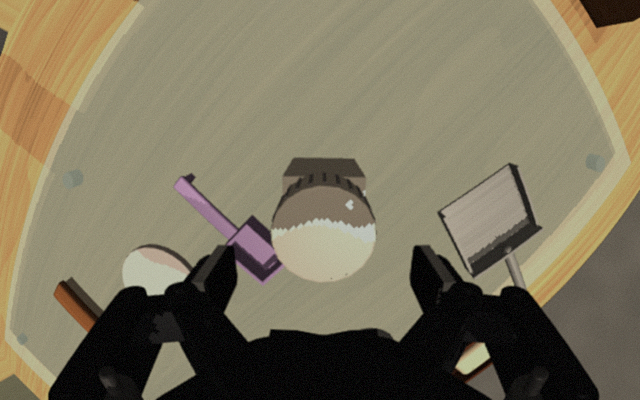

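The square tub is aligned with the gripper, with its cap centred at (324,230). I'll make a small correction and descend.

>>> {"api": "move_arm", "payload": {
  "steps": [
    [0,0,0,-0.002,0.002,-0.02,0.085],
    [0,0,0,0,0,-0.02,0.085],
    [0,0,0,0,0,-0.002,0.085],
    [0,0,0,0,0,0,0.085],
    [0,0,0,0,0,0,0.085]
  ]
}}

```text
clock: 9.15
eef_pos: [599.4, 207.0, 107.8]
tool_rot: [3.139, 0.001, 2.356]
force: [-0.1, -0.6, 0.1]
width: 85.2
gripper_force: 0.0
```

>>> {"api": "move_arm", "payload": {
  "steps": [
    [0,0,0,0,0,0,0.05],
    [0,0,0,0,0,0,0.05],
    [0,0,0,0,0,0,0.05],
    [0,0,0,0,0,0,0.05]
  ]
}}

```text
clock: 9.55
eef_pos: [599.2, 207.1, 107.7]
tool_rot: [3.14, 0.001, 2.356]
force: [-0.6, -0.5, 4.5]
width: 56.6
gripper_force: 63.2
```

>>> {"api": "move_arm", "payload": {
  "steps": [
    [0,0,0,0,0,0.01,0.05],
    [0,0,0,0,0,0.015,0.05],
    [0,0,0,0,0,0.02,0.05],
    [0,0,0,0,0,0,0.05],
    [0,0,0,0,0,0,0.05]
  ]
}}

```text
clock: 10.05
eef_pos: [598.6, 207.0, 152.1]
tool_rot: [3.14, 0.0, 2.356]
force: [-0.6, 1.0, -1.6]
width: 56.4
gripper_force: 63.9
```

>>> {"api": "move_arm", "payload": {
  "steps": [
    [0,0,0,0,0,0,0.05],
    [0,0,0,0,0,0,0.05],
    [0,0,0,0,0,0,0.05]
  ]
}}

```text
clock: 10.35
eef_pos: [597.9, 206.7, 150.5]
tool_rot: [-3.14, -0.001, 2.356]
force: [0.1, -0.4, -1.4]
width: 56.5
gripper_force: 63.9
```

```bash
python3 - <<'E'
from h import *
f=[]
for i in range(4):
    im,P=look("pics/w5.png",[]); s=telemetry.read_state(); f.append(s["force"])
print(np.mean(f,0),np.std(f,0),s["eef_pos"],s["width"])
cap(P,598,206,(155,200))
E
```

```text
[ 0.21805038 -0.12343332 -0.92575761] [0.59040912 0.41923904 0.16902776] [598.18867848 206.7960365  151.00287237] 56.478528940309
17053 [593. 211.] 44.3 [592.5 211.7 184.1]
```

The square tub weighs about 0.95 N, so it is the light one and the round tub is the heavier. I'll set the square down where it was.

>>> {"api": "move_arm", "payload": {
  "steps": [
    [0,0,0,0,0,-0.02,0.05],
    [0,0,0,0,0,-0.015,0.05],
    [0,0,0,0,0,-0.006,0.05],
    [0,0,0,0,0,-0.002,0.05],
    [0,0,0,0,0,0,0.05]
  ]
}}

```text
clock: 11.05
eef_pos: [598.3, 206.8, 108.4]
tool_rot: [-3.141, -0.0, 2.356]
force: [-0.5, 1.0, -0.6]
width: 56.6
gripper_force: 63.9
```

>>> {"api": "move_arm", "payload": {
  "steps": [
    [0,0,0,0,0,-0.001,0.05],
    [0,0,0,0,0,-0.001,0.05],
    [0,0,0,0,0,0,0.05]
  ]
}}

```text
clock: 11.35
eef_pos: [599.1, 207.0, 107.7]
tool_rot: [3.14, 0.001, 2.356]
force: [-1.7, 0.0, 5.7]
width: 56.3
gripper_force: 64.6
```

>>> {"api": "move_arm", "payload": {
  "steps": [
    [0,0,0,0,0,0.001,0.05],
    [0,0,0,0,0,0,0.085],
    [0,0,0,0,0,0,0.085],
    [0,0,0,0,0,0,0.085],
    [0,0,0,0,0,0.02,0.085]
  ]
}}

```text
clock: 11.85
eef_pos: [596.3, 206.3, 125.0]
tool_rot: [-3.137, -0.002, 2.356]
force: [0.3, 0.3, -0.7]
width: 84.9
gripper_force: 0.0
```

>>> {"api": "move_arm", "payload": {
  "steps": [
    [0,0,0,0,0,0.04,0.085],
    [0,0,0,0,0,0.045,0.085],
    [0,0,0,0,0,0.045,0.085],
    [0,0,-7.5,0,-0.045,0,0.085],
    [0,0,-7.5,0,-0.045,0,0.085]
  ]
}}

```text
clock: 12.35
eef_pos: [599.2, 117.6, 259.2]
tool_rot: [3.137, 0.0, 2.093]
force: [0.6, -0.5, -1.0]
width: 84.8
gripper_force: 0.0
```

>>> {"api": "move_arm", "payload": {
  "steps": [
    [0,0,-7.5,-0.004,-0.045,0,0.085],
    [0,0,-7.5,-0.004,-0.045,0,0.085],
    [0,0,-7.5,-0.004,-0.045,0,0.085],
    [0,0,-7.5,-0.004,-0.045,0,0.085],
    [0,0,0,-0.004,-0.045,0,0.085]
  ]
}}

```text
clock: 12.85
eef_pos: [578.0, -109.7, 257.3]
tool_rot: [3.141, 0.0, 1.568]
force: [-0.3, 0.1, -0.2]
width: 85.2
gripper_force: 0.0
```

>>> {"api": "move_arm", "payload": {
  "steps": [
    [0,0,0,-0.002,-0.045,0,0.085],
    [0,0,0,0,-0.045,0,0.085],
    [0,0,0,0,-0.045,-0.03,0.085],
    [0,0,0,0,-0.003,-0.03,0.085],
    [0,0,0,0,0,0,0.085]
  ]
}}

```text
clock: 13.35
eef_pos: [573.1, -243.2, 195.7]
tool_rot: [-3.134, -0.003, 1.567]
force: [-0.6, 1.1, -0.4]
width: 84.8
gripper_force: 0.0
```

```bash
python3 - <<'E'
from h import *
im,P=look("pics/w6.png",["round_tub"]); cap(P,577,-247); s=telemetry.read_state(); print(s["eef_pos"],s["tool_rot"])
im,d=eyes.get_image("scene");c=eyes.calibration("scene");P=cloud(c,d);P[d<=0]=np.nan;cap(P,600,206)
for n in("scene","side"):
  eyes.get_image(n)
  c=eyes.calibration(n)
  for o in("square_tub","coaster"):
    for r in finder.pinpoint(n,o): print(n,o,round(r["confidence"],2),w(c,r["location"]).round(0))
E
```

```text
round_tub 0.72 [ 573.4 -245.2   28.6]
5350 [ 575.6 -246.2] 29.5 [ 575.5 -244.   141.1]
[ 576.46992739 -241.63354002  199.46950071] [-3.14073484e+00 -1.37166462e-03  1.57168675e+00]
263 [598.3 205.4] 31.6 [601.9 205.7 139.8]
scene square_tub 0.8 [259. 462.  -3.]
scene square_tub 0.58 [596. 210.  31.]
scene square_tub 0.23 [552.   3.  28.]
scene coaster 0.71 [552.   6.  27.]
side square_tub 0.69 [261. 457.   1.]
side square_tub 0.68 [596. 206.  34.]
side coaster 0.59 [552.   3.  27.]
```

>>> {"api": "move_arm", "payload": {
  "steps": [
    [0,0,0,0,0,-0.025,0.085],
    [0,0,0,0,0,-0.02,0.085],
    [0,0,0,0,0,0,0.085],
    [0,0,0,0,0,0,0.085],
    [0,0,0,0,0,0,0.085]
  ]
}}

```text
clock: 14.3
eef_pos: [577.1, -243.2, 155.9]
tool_rot: [3.14, 0.001, 1.571]
force: [0.5, -0.0, 0.6]
width: 84.8
gripper_force: 0.0
```

Shift 3 mm in y, then descend to z≈108.

>>> {"api": "move_arm", "payload": {
  "steps": [
    [0,0,0,-0.001,-0.003,-0.02,0.085],
    [0,0,0,0,0,-0.02,0.085],
    [0,0,0,0,0,-0.008,0.085],
    [0,0,0,0,0,0,0.085],
    [0,0,0,0,0,0,0.085]
  ]
}}

```text
clock: 14.8
eef_pos: [576.0, -246.1, 107.6]
tool_rot: [3.14, 0.001, 1.571]
force: [0.4, 0.5, 0.4]
width: 84.8
gripper_force: 0.0
```

>>> {"api": "move_arm", "payload": {
  "steps": [
    [0,0,0,0,0,0,0.05],
    [0,0,0,0,0,0,0.05],
    [0,0,0,0,0,0,0.05],
    [0,0,0,0,0,0,0.05]
  ]
}}

```text
clock: 15.2
eef_pos: [576.1, -246.1, 108.1]
tool_rot: [3.139, 0.001, 1.571]
force: [0.2, 0.3, 5.4]
width: 56.5
gripper_force: 63.1
```

>>> {"api": "move_arm", "payload": {
  "steps": [
    [0,0,0,0,0,0.01,0.05],
    [0,0,0,0,0,0.02,0.05],
    [0,0,0,0,0,0.03,0.05],
    [0,0,0,0,0,0.02,0.05],
    [0,0,0,0,0,0,0.05]
  ]
}}

```text
clock: 15.7
eef_pos: [576.9, -246.8, 189.8]
tool_rot: [3.136, 0.002, 1.571]
force: [1.1, 0.3, -3.7]
width: 56.6
gripper_force: 64.9
```

>>> {"api": "move_arm", "payload": {
  "steps": [
    [0,0,0,-0.002,0.02,0.01,0.05],
    [0,0,0,-0.003,0.03,0,0.05],
    [0,0,0,-0.003,0.03,0,0.05],
    [0,0,0,-0.003,0.03,0,0.05],
    [0,0,0,-0.003,0.03,0,0.05]
  ]
}}

```text
clock: 16.2
eef_pos: [560.0, -104.2, 195.3]
tool_rot: [-3.139, -0.001, 1.571]
force: [1.3, -0.3, -4.5]
width: 56.4
gripper_force: 65.2
```

>>> {"api": "move_arm", "payload": {
  "steps": [
    [0,0,0,-0.003,0.03,0,0.05],
    [0,0,0,-0.003,0.03,0,0.05],
    [0,0,0,-0.003,0.03,0,0.05],
    [0,0,0,-0.001,0.02,0,0.05],
    [0,0,0,0,0,0,0.05]
  ]
}}

```text
clock: 16.7
eef_pos: [550.0, 9.1, 195.1]
tool_rot: [-3.138, -0.003, 1.577]
force: [0.5, 0.4, -3.4]
width: 56.3
gripper_force: 65.2
```

>>> {"api": "move_arm", "payload": {
  "steps": [
    [0,0,0,0,0,0,0.05],
    [0,0,0,0,0,0,0.05],
    [0,0,0,0,0,0,0.05]
  ]
}}

```text
clock: 17.0
eef_pos: [551.1, 2.8, 196.4]
tool_rot: [-3.141, 0.001, 1.569]
force: [1.0, -1.1, -4.5]
width: 56.6
gripper_force: 65.2
```

```bash
python3 - <<'E'
from h import *
im,P=look("pics/w7.png",["coaster","round_tub"]); s=telemetry.read_state(); print(s["eef_pos"],s["tool_rot"],s["force"])
m=(np.hypot(P[...,0]-552,P[...,1]-4)<70)&(P[...,2]>36)&(P[...,2]<46)
q=P[m]; print(len(q),q.min(0),q.max(0))
E
```

```text
coaster 0.72 [550.4   2.1  30.6]
round_tub 0.81 [548.2   3.9 119.6]
[551.28451592   3.37387316 196.54754751] [-3.14155975e+00  1.85191597e-04  1.56941848e+00] [-0.00900786 -0.23642065 -3.36762073]
4310 [501.27582208 -21.19393314  36.5166212 ] [600.5087702   54.19253251  43.34951031]
```

View pics/w7.png

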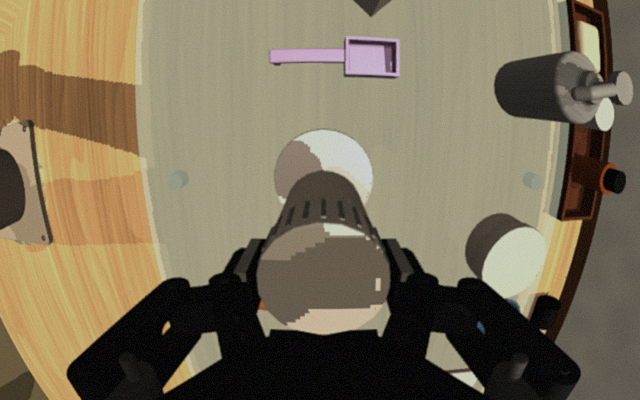

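The wrist view shows the held tub and the coaster disc at (323,175). The coaster centre measures (551,4) and the TCP is at (551,3.4), so I'm lowering.

>>> {"api": "move_arm", "payload": {
  "steps": [
    [0,0,0,0,0.001,-0.025,0.05],
    [0,0,0,0,0,-0.025,0.05],
    [0,0,0,0,0,-0.015,0.05],
    [0,0,0,0,0,-0.008,0.05],
    [0,0,0,0,0,0,0.05]
  ]
}}

```text
clock: 17.65
eef_pos: [550.8, 5.0, 122.8]
tool_rot: [-3.14, 0.0, 1.57]
force: [-0.2, 0.4, -3.3]
width: 56.7
gripper_force: 65.1
```

>>> {"api": "move_arm", "payload": {
  "steps": [
    [0,0,0,0,0,-0.002,0.05],
    [0,0,0,0,0,-0.001,0.05],
    [0,0,0,0,0,0,0.05]
  ]
}}

```text
clock: 17.95
eef_pos: [551.7, 5.3, 121.2]
tool_rot: [3.14, -0.0, 1.571]
force: [0.5, -0.4, -3.5]
width: 56.4
gripper_force: 65.1
```

>>> {"api": "move_arm", "payload": {
  "steps": [
    [0,0,0,0,-0.001,-0.001,0.05],
    [0,0,0,0,0,-0.001,0.05],
    [0,0,0,0,0,0,0.05]
  ]
}}

```text
clock: 18.25
eef_pos: [551.3, 4.2, 118.6]
tool_rot: [-3.142, -0.0, 1.571]
force: [-0.6, -0.8, -4.2]
width: 56.6
gripper_force: 65.2
```

>>> {"api": "move_arm", "payload": {
  "steps": [
    [0,0,0,0,0,-0.001,0.05],
    [0,0,0,0,0,0,0.05]
  ]
}}

```text
clock: 18.45
eef_pos: [551.5, 4.3, 118.0]
tool_rot: [3.141, -0.0, 1.571]
force: [-0.9, 0.3, 1.9]
width: 56.1
gripper_force: 65.6
```

Contact made. Release and rise.

>>> {"api": "move_arm", "payload": {
  "steps": [
    [0,0,0,0,0,0,0.085],
    [0,0,0,0,0,0,0.085],
    [0,0,0,0,0,0,0.085],
    [0,0,0,0,0,0.02,0.085],
    [0,0,0,0,0,0.03,0.085]
  ]
}}

```text
clock: 18.95
eef_pos: [550.0, 4.3, 166.7]
tool_rot: [-3.138, 0.0, 1.571]
force: [0.2, 0.3, 0.1]
width: 84.7
gripper_force: 0.0
```

>>> {"api": "move_arm", "payload": {
  "steps": [
    [0,0,0,0,0,0.04,0.085],
    [0,0,0,0,0,0.04,0.085],
    [0,0,0,0,0,0.04,0.085],
    [0,0,0,-0.03,-0.04,0,0.085],
    [0,0,0,-0.03,-0.04,0,0.085]
  ]
}}

```text
clock: 19.45
eef_pos: [492.0, -75.9, 288.8]
tool_rot: [3.138, 0.001, 1.575]
force: [0.7, -1.7, -0.5]
width: 85.4
gripper_force: 0.0
```

>>> {"api": "move_arm", "payload": {
  "steps": [
    [0,0,0,0,-0.04,0,0.085],
    [0,0,0,0,-0.04,0,0.085],
    [0,0,0,0,0,0,0.085],
    [0,0,0,0,0,0,0.085]
  ]
}}

```text
clock: 19.85
eef_pos: [491.1, -156.6, 287.6]
tool_rot: [3.141, -0.0, 1.568]
force: [-0.0, 0.2, -0.3]
width: 85.1
gripper_force: 0.0
```

```bash
python3 - <<'E'
from h import *
for n in("scene","side"):
    c=eyes.calibration(n); im,d=eyes.get_image(n); P=cloud(c,d);P[d<=0]=np.nan
    cv2.imwrite(f"pics/{n}9.png",im); print(n)
    cap(P,551,4,(142,158)); cap(P,599,206); cap(P,765,110,(150,200))
    for o in("round_tub","square_tub","coaster","dispenser"):
        for r in finder.pinpoint(n,o): print(o,round(r["confidence"],2),w(c,r["location"]).round(0))
E
```

```text
scene
242 [550.2   5.7] 32.3 [555.5   3.2 150.1]
261 [599.1 205.8] 30.9 [601.8 205.9 140. ]
154 [754.1 101. ] 30.5 [767.5 106.2 185.2]
round_tub 0.94 [554.   8.  43.]
square_tub 0.96 [259. 464.  -2.]
square_tub 0.95 [598. 211.  30.]
coaster 0.86 [553.   4.  24.]
dispenser 0.8 [768. 114.  31.]
side
151 [552.6  -0. ] 29.1 [555.5 -12.8 149. ]
160 [599.6 203.8] 29.6 [594.6 201.7 138.8]
126 [753.2 102.8] 31.6 [763.3 101.6 182.2]
round_tub 0.79 [553.   6.  44.]
square_tub 0.69 [596. 206.  33.]
square_tub 0.65 [261. 462.  -1.]
coaster 0.86 [554.   2.  29.]
dispenser 0.78 [765. 107.  35.]
dispenser 0.58 [554.  12.  40.]
```

View pics/scene9.png

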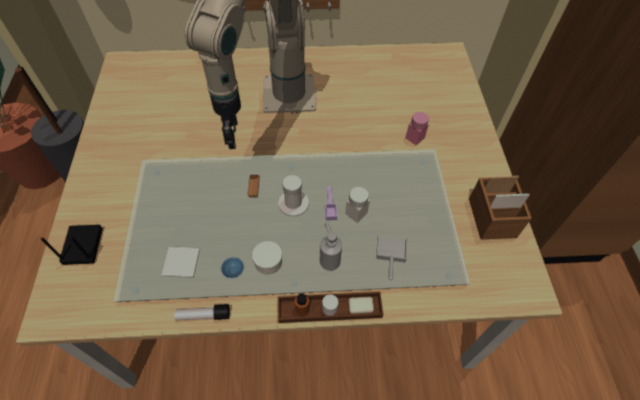

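The round tub stands centred on the coaster at (293,195). The square tub at (358,203) and the dispenser at (330,250) are where they were.

```bash
python3 -c "
from cell import ctrl; print(ctrl.finish_job())"
```

```text
the job is handed in; nothing more can be done
None
```

The round tub is the heavier one (about 0.37 kg against 0.1 kg) and now stands upright in the middle of the coaster; the square tub is back where I found it, the dispenser is untouched, and the job is handed in after about 20 s of the 72 s allowed.

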